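# Lay out a border motif with printing blocks against the set stop

### The arm

A 6-joint arm with a two-finger parallel gripper is mounted at the origin on the work surface. World frame = base frame: x ahead of the robot, y to its left, z up, the work surface at z = 0. Lengths are in mm, angles in rad, forces in N, time in s.
With the tool pointing down it reaches from about 200 to 875 mm from the base axis. Payload 3.4 kg.
Tool frame: the origin (TCP) lies at the centre of the arm's flange, where the gripper is bolted on; the fingertips stand 199 mm ahead of it and the grasp point (between the pads) lies ahead of it (robot.pinch_z is the z of the grasp point in the tool frame, in mm); z points along the fingers, y is the line along which they close (so a half turn about z gives the same grasp; the last joint's range is limited). The gripper opens to 94 mm and grips with 3 to 60 N. Pads are 16 mm wide; open, the fingers measure 119 mm over their backs; the gripper's body (75 mm by 177 mm) begins 78 mm behind the grasp point.
Start: joints at [1.099, 0.276, 1.505, -0, 1.361, -0.121], TCP at [197.609, 539.995, 404.693] pointing down, gripper open.
Joint ranges: [-2.89, 2.89], [-0.75, 2.08], [0.22, 2.7], [-1.18, 4.32], [0.11, 2.71], [-2.7, 2.7]. Speed limits (rad/s): [2.57, 2.57, 3.14, 3.14, 3.14, 3.14].

### API

Orientations are given as a unit quaternion [w, x, y, z].
In Python, from workcell import robot, imaging, close_job gives the robot as it stands. The module is installed in compiled form; this text tells all that it offers.
- The arm moves only by the tool step_arm, never from a script. Its argument "increments" is a list of rows, each a list of 7 numbers: the finger opening in m, from 0 to 0.094, then the shift along the world's x, y, z in m, then the turn, a rotation vector about the world's x, y, z in rad. A call has 1 to 20 rows; each row shifts and turns the commanded pose from where the row before left it; what a row does not reach is not made up. A row lasts 1/8 s, in which the tool goes at most 62.5 mm and 10.7 degrees, less where a joint would pass 70% of its speed; a pose out of reach is approached as far as the arm can. A call is refused whole if a number of a shift passes 0.0625 or a number of a turn 0.188, either way. A call with a gripper value outside its range is refused whole. The fingers move at their own pace and stop on an object; "squeeze" is the grip in N (left out, the last holds). Time passes only in rows, so rows that do not move let the fingers close. It gives the time, the measured TCP pose, the force, the opening and the grip force at its end, in the units of the state.
- robot.get_state(): the state, without advancing time (a new reading comes with each control period).
- imaging.snapshot(name): name is "scene" or "top"; returns the picture (420x560x3 uint8, red, green, blue); there is no depth.
- imaging.calibration(name): a dict with "vfov" (degrees; the focal length in pixels is half the picture's height over the tangent of half this angle, whatever the lens; pixels are square), "cx", "cy" (the principal point, pixels), "R" (3x3) and "t" (3): a world point X has camera coordinates R X + t. Camera axes: x right, y down, z forward; pixel columns grow to the right and rows downward; lengths in mm; the calibration is good to about 2 mm. A picture is of the moment at which its call begins. calibration takes no time and is no camera call.
- close_job(): hands the job in; it is judged then, once.
The state is a dict: "time_s": time; "qpos": joint angles; "joint_vel": joint speeds; "joint_torque": joint torques, N m; "eef_pos": TCP position; "tcp_rot": TCP orientation; "force": force on the tool from outside, world axes, zero at the start; "ft_torque": the same for the moment, N m; "width": opening from 0.0 (shut) to 1.0 (fully open); "grip_force": force on a finger pad.
Only numpy, scipy, OpenCV 4.12 (cv2) and the standard library are available. Lean on these libraries where they do the work, as an engineer would, in place of code of your own. Each camera call takes 0.05 s, during which the arm holds its last target. There are 200 camera calls.

### The job

Slide the stop along its rod until its arm lies over the pencil line on the right-hand tape, then lay the four printing blocks out on the board, grips up. Working in this order, and all centred on the chalk line but the flower: the square block squarely and close beside the stop, on its left; the long block in line with the left-hand tape's pencil line, pointing straight away from you; the round block midway between those two, touching neither; the flower block directly in front of the round one, on your side, a finger's width (10 mm) from it. Leave the water pot and the paint bottle where they stand, and the stop on its line.

Things in the scene. Friction and masses are not known exactly. Their poses are not given: they have to be found in the camera images.
- board: Fixed dark brown board, 260 mm deep (its x, away from the robot) x 380 mm wide (its y, to the left), top 18 mm above the table; origin at the centre of its underside; a little turned. Left, front etc. are in its frame: left +y, front -x. White chalk line along y at x = +15 mm. 10 mm steel rod along y at x = +105 mm, axis 20 mm above the top, between 30 mm high brackets at y = +-181 mm.
- stop_knob (a point): Centre of the stop's black round knob (24 mm diameter, 39-71 mm above the board's top; centre at 55). Below it an aluminium clamp on the rod (28 x 24 mm along y, top at 36 mm) with a 12 mm wide arm, 4-14 mm above the board, centred under the knob and reaching 90 mm towards -x, to the chalk line. Axes as the board's. Slides along y only, +-160 mm, 4 N friction, stays put. Hold it by the knob.
- tape_right_line (a point): Right-hand (lower y) one of two alike white tape strips on the board, 66 mm long (board x), 10 mm wide, 0.5 mm thick, under and in front of the rod, with a black pencil line along the middle. This point: middle of the line, on the board's top, at board x = +93 mm; axes as the board's.
- tape_left_line (a point): The left-hand one (higher board y) of the two tape strips, 190 to 215 mm left of the other; this point is the middle of its pencil line, axes as the board's. The long block belongs on the chalk line in line with it.
- square_block_mid (a point): Wooden hand-printing block, square base 60 x 60 mm and 22 mm high, with an upright wooden bar grip on top: 46 mm long (the block's x), 20 mm thick (the block's y), from 22 to 68 mm above its underside. This point is on its middle axis, half-way up (34 mm above its underside). 80 to 140 g.
- long_block_mid (a point): Wooden hand-printing block with a long base, 100 mm (the block's x) by 36 mm (its y) and 22 mm high, with the same bar grip lengthwise on top: 46 mm long (x), 20 mm thick (y), from 22 to 68 mm above its underside. This point is on its middle axis, 34 mm above its underside. 80 to 140 g.
- round_block_mid (a point): Wooden hand-printing block, plain round base 64 mm in diameter and 22 mm high, with a round grip 24 mm in diameter from 22 to 68 mm above its underside. This point is on its middle axis, 34 mm above its underside. 80 to 140 g.
- flower_block_mid (a point): Wooden hand-printing block whose base is a four-petalled flower like a plus sign with round ends, 66 mm across the petal tips and 22 mm high, with a round grip 24 mm in diameter from 22 to 68 mm above its underside. This point is on its middle axis, 34 mm above its underside. 80 to 140 g.
- water_pot: White open water pot, 64 mm in diameter at the rim, 75 mm high, standing on the table to the right of the board; origin: centre of its underside. A bystander.
- paint_bottle: White paint bottle with a black cap, 44 mm in diameter, 95 mm high, standing on the table to the left of the board; origin: centre of its underside. A bystander.
Things that resemble listed ones, but are neither listed nor needed, are in the scene too. What is shaped like the part that bears long_block_mid but green or yellow is not meant.

How it is judged (in metres and radians):
On the way, in this order (a step that is already met when the one before it is completed fails the run):
1. the stop's arm lies over the right-hand pencil line (within 6 mm) (y of stop_knob in the frame of tape_right_line between -0.006 and 0.006 m and linear speed of stop below 0.01 m/s), for 0.2 s.
2. the square block lies squarely on the chalk line close beside the stop on its left (y of stop_knob in the frame of tape_right_line between -0.006 and 0.006 m and z of square_block_mid in the frame of board between 0.046 and 0.058 m and angle between square_block_mid's own z axis and vertical below 0.1 rad and linear speed of square_block below 0.02 m/s and x of square_block_mid in the frame of board between 0.003 and 0.027 m and y of square_block_mid in the frame of stop_knob between 0.033 and 0.056 m and (angle between the x axis of square_block_mid and the x axis of board, either way round below 0.2 rad or angle between the x axis of square_block_mid and the y axis of board, either way round below 0.2 rad)), for 0.2 s.
3. the long block lies across the chalk line at the left-hand tape (z of long_block_mid in the frame of board between 0.046 and 0.058 m and angle between long_block_mid's own z axis and vertical below 0.1 rad and linear speed of long_block below 0.02 m/s and x of long_block_mid in the frame of board between 0.003 and 0.027 m and y of long_block_mid in the frame of tape_left_line between -0.01 and 0.01 m and angle between the x axis of long_block_mid and the x axis of board, either way round below 0.2 rad), for 0.2 s.
4. the round block lies on the chalk line between the square and the long one, touching neither (z of round_block_mid in the frame of board between 0.046 and 0.058 m and angle between round_block_mid's own z axis and vertical below 0.1 rad and linear speed of round_block below 0.02 m/s and x of round_block_mid in the frame of board between 0.003 and 0.027 m and horizontal distance between round_block_mid and square_block_mid between 0.065 and 0.108 m and horizontal distance between round_block_mid and long_block_mid between 0.053 and 0.1 m), for 0.2 s.
5. the flower block lies in front of the round one (z of flower_block_mid in the frame of board between 0.046 and 0.058 m and angle between flower_block_mid's own z axis and vertical below 0.1 rad and linear speed of flower_block below 0.02 m/s and x of flower_block_mid in the frame of board between -0.078 and -0.042 m and horizontal distance between flower_block_mid and round_block_mid between 0.058 and 0.092 m and horizontal distance between flower_block_mid and square_block_mid above 0.088 m and horizontal distance between flower_block_mid and long_block_mid above 0.082 m), for 0.2 s.
At the end, for the whole second after the job is handed in: Blocks flat on the board, still; stop within 6 mm of the right line; square, long, round within 12 mm of the chalk line; square at most 20 mm left of the stop arm, long within 10 mm of the left line (both true to 0.2 rad); round 3+ mm clear of both; flower in front, 58-92 mm from round, centres (all of step 2 and all of step 3 and all of step 4 and all of step 5); the robot touches nothing.
It fails at once if the water pot is shifted by more than 20 mm or tipped (distance of water_pot from where it was at the start of the episode above 0.02 m or angle between water_pot's own z axis and vertical above 0.3 rad).
It fails at once if the paint bottle is shifted by more than 20 mm or tipped (distance of paint_bottle from where it was at the start of the episode above 0.02 m or angle between paint_bottle's own z axis and vertical above 0.3 rad).
It also fails if it takes over 120 s, if anything falls off the work surface, if the arm or the gripper's body presses on something with over 40 N, if the wrist force passes 120 N, or if a joint passes its speed limit or range.

## Working session

There is one attempt and no reset: what is moved stays moved. The work goes in short steps, Python scripts to look and compute and a tool call to move; the robot and the scene stay as the last step left them, time stands still between calls to the robot, and variables do not carry over. Pictures are saved under pics/ and viewed, at most 14 in all, crops included, and the job is handed in when it is done.

Besides the shell and the picture viewer there is one more tool, called in YAML: its name, and indented under it one key for each argument. step_arm: Moves the arm, as the interface text tells. Its arguments: {"type":"object","properties":{"increments":{"type":"array"},"squeeze":{"type":"number"}},"required":["increments"]}

```bash
mkdir -p pics; python3 - <<'E'
from workcell import robot, imaging
import cv2
print(robot.get_state(), robot.pinch_z)
for n in("scene","top"):
    im=imaging.snapshot(n); cv2.imwrite(f"pics/{n}0.png",cv2.resize(im[:,:,::-1],(800,600),interpolation=cv2.INTER_CUBIC)); cv2.imwrite(f"pics/raw_{n}0.png",im[:,:,::-1])
    print(n,imaging.calibration(n))
E
```

```text
{'time_s': 0.0, 'qpos': array([ 1.09899080e+00,  2.76558429e-01,  1.50610365e+00,  8.20416727e-06,
        1.36068551e+00, -1.20969431e-01]), 'joint_vel': array([-4.57064436e-04,  1.96354816e-04,  1.25257662e-04, -1.07434049e-03,
        2.24513145e-05,  1.23538785e-03]), 'joint_torque': array([ 8.61313783e-04, -4.04578722e+01, -2.37228191e+01,  7.03123002e-02,
        3.42263142e-02, -1.26090945e-04]), 'eef_pos': array([197.50888106, 539.79084385, 403.83703287]), 'tcp_rot': array([-2.60116609e-04,  1.74520563e-01,  9.84653138e-01, -8.38039723e-04]), 'force': array([-0.01946154,  0.15184103, -0.84119555]), 'ft_torque': array([-0.03969164,  0.0165301 , -0.01030124]), 'grip_force': 0.0, 'width': 0.9990532934222932} 180.4
scene {'vfov': 54.20698919897535, 'cx': 280.40257857985915, 'cy': 219.22832771220325, 'R': array([[ 0.47928551,  0.87750489,  0.01644874],
       [ 0.64920238, -0.34185216, -0.6794655 ],
       [-0.59061126,  0.33633653, -0.73352306]]), 't': array([-224.62481457, -279.12198307, 1434.03682886])}
top {'vfov': 42.64765897189611, 'cx': 276.28930316706294, 'cy': 206.18716773141534, 'R': array([[-1.68881415e-02, -9.99853538e-01, -2.77363689e-03],
       [-9.84668996e-01,  1.71132164e-02, -1.73591782e-01],
       [ 1.73613824e-01, -2.00528339e-04, -9.84813790e-01]]), 't': array([ -38.28909369,  493.71311628, 1528.98265504])}
```

View pics/top0.png

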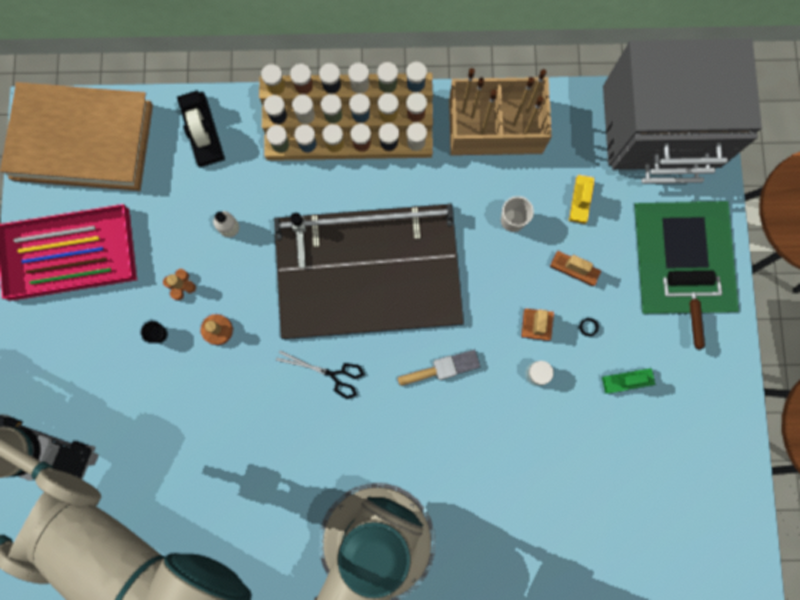

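View pics/scene0.png

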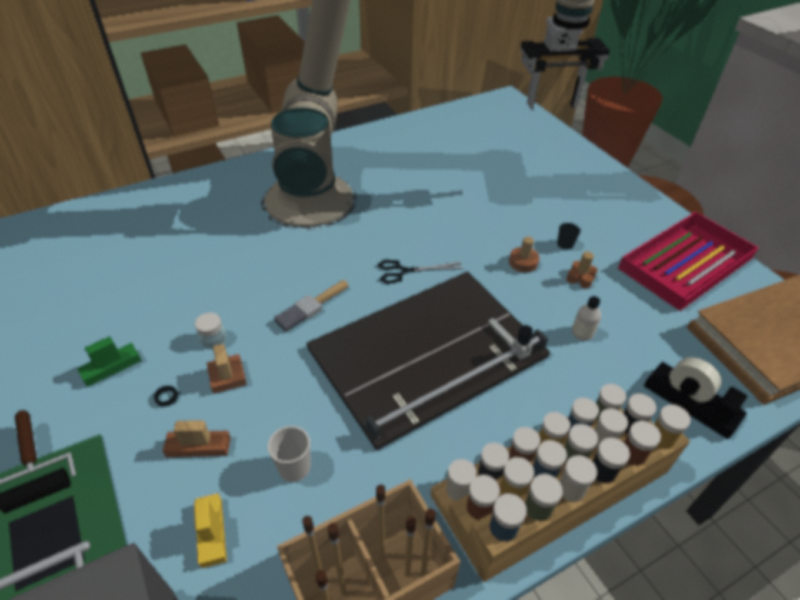

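The top view shows (in 800x600 pixels) the board at about (275–463, 205–338), with the knob at (296,220), tapes at (316,232) and (416,222), square block at (538,323), long block at (576,266), round block at (216,328) and flower block at (180,284). The scene view shows all four blocks standing grips up. I'll zoom in next.

```bash
cat > h.py <<'E'
import cv2, numpy as np
def cr(f,x0,y0,x1,y1,s): 
    im=cv2.imread(f)[y0:y1,x0:x1]; im=cv2.resize(im,None,fx=s,fy=s,interpolation=cv2.INTER_CUBIC)
    for x in range((x0+9)//10*10,x1,10):
        X=int((x+.5-x0)*s); cv2.line(im,(X,0),(X,6 if x%50 else 18),(0,255,255),1); 
        if x%20==0: cv2.putText(im,str(x),(X+1,18),0,.35,(0,255,255),1)
    for y in range((y0+9)//10*10,y1,10):
        Y=int((y+.5-y0)*s); cv2.line(im,(0,Y),(6,Y),(0,255,255),1); cv2.putText(im,str(y),(8,Y+4),0,.35,(0,255,255),1)
    return im
E
python3 - <<'E'
from h import *
cv2.imwrite("pics/c1.png",cr("pics/raw_top0.png",186,136,332,240,5.4))
a=cr("pics/raw_top0.png",360,170,426,245,6);b=cr("pics/raw_top0.png",105,182,171,257,6)
cv2.imwrite("pics/c2.png",np.hstack([a,b]))
a=cr("pics/raw_scene0.png",110,235,176,325,6);b=cr("pics/raw_scene0.png",352,160,422,250,5.6)
b=cv2.resize(b,(390,a.shape[0]))
b=cr("pics/raw_scene0.png",354,150,420,240,6)
cv2.imwrite("pics/c3.png",np.hstack([a,b]))
E
```

```text
(no output)
```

View pics/c1.png

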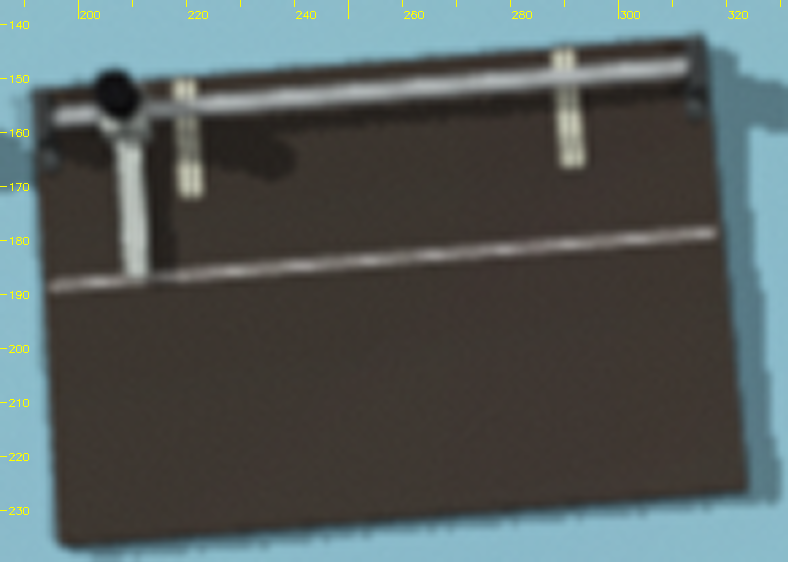

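View pics/c2.png

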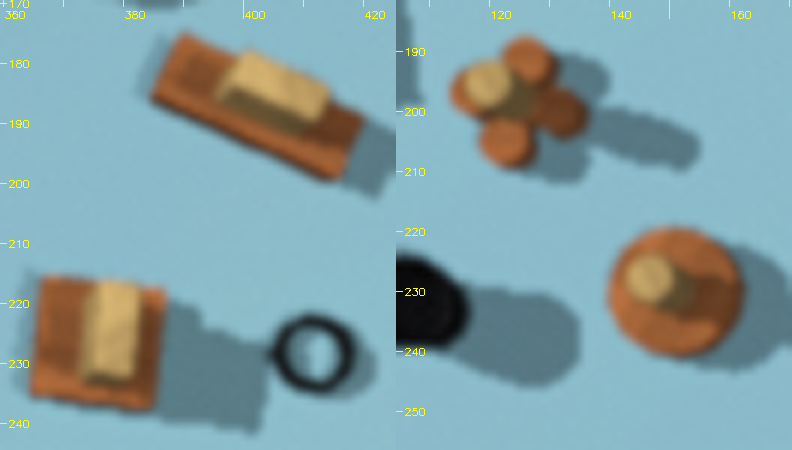

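View pics/c3.png

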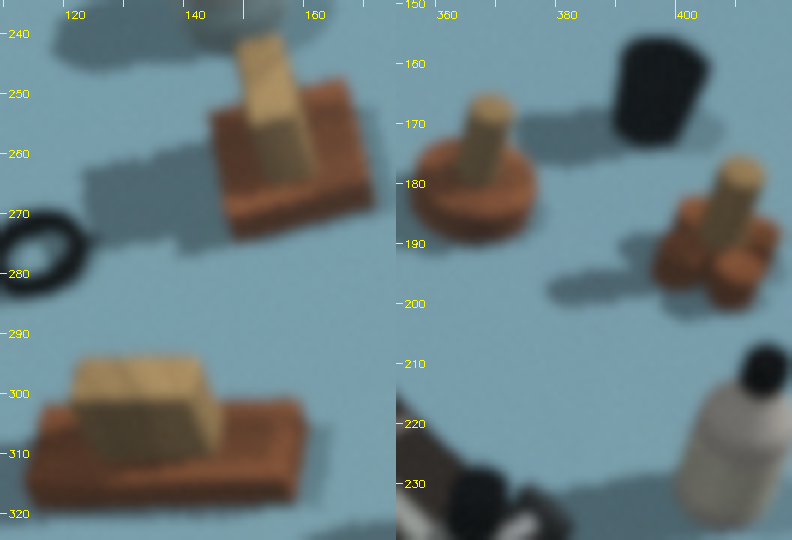

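The crops give clear outlines: the chalk line runs from raw (195,189) to (318,178), the left tape's front end is at (221,172), the right tape's is at (291,166), and the arm's end is at (211,187). The block corners are readable in both views, so I'll fit the poses.

```bash
cat > fit.py <<'E'
import numpy as np, cv2
from scipy.optimize import least_squares
from workcell import imaging
C={n:imaging.calibration(n) for n in("scene","top")}
def proj(n,X):
    c=C[n]; p=np.asarray(X,float)@np.array(c["R"]).T+c["t"]; f=210/np.tan(np.radians(c["vfov"]/2))
    return np.c_[c["cx"]+f*p[:,0]/p[:,2], c["cy"]+f*p[:,1]/p[:,2]]
def back(n,uv,z):
    c=C[n]; R=np.array(c["R"]); f=210/np.tan(np.radians(c["vfov"]/2))
    o=-R.T@c["t"]; d=np.array([(uv[0]-c["cx"])/f,(uv[1]-c["cy"])/f,1])@R
    return o+d*(z-o[2])/d[2]
def T(p,L):
    c,s=np.cos(p[2]),np.sin(p[2]); L=np.asarray(L,float)
    return np.c_[p[0]+c*L[:,0]-s*L[:,1],p[1]+s*L[:,0]+c*L[:,1],L[:,2]]
def px(x0,y0,s,P,X0=0): P=np.array(P,float); return np.c_[x0+(P[:,0]-X0)/s-.5,y0+P[:,1]/s-.5]
def fit(obs,p0):
    g=lambda p:np.concatenate([(proj(n,T(p,L))-uv).ravel() for n,L,uv in obs])
    r=least_squares(g,p0,loss="soft_l1"); return r.x,g(r.x).reshape(-1,2).round(1)
E
python3 - <<'E'
from fit import *
b=px(186,136,5.4,[(35,92),(703,38),(748,492)])
p,r=fit([("top",[(130,190,18),(130,-190,18),(-130,-190,18)],b)],[500,0,0]);print("board",p,r.tolist())
def loc(q): d=q-[*p[:2],0]; c,s=np.cos(p[2]),np.sin(p[2]); return np.round([c*d[0]+s*d[1],-s*d[0]+c*d[1]],1)
for nm,P,z in[("chalkL",(50,288),18),("chalkR",(715,232),18),("RtapeTop",(563,50),18),("Rtapebot",(572,166),18),("LtapeTop",(183,82),18),("Ltapebot",(191,196),18),("armend",(137,277),32),("arm",(129,150),32),("knob",(117,92),79)]:
    q=back("top",px(186,136,5.4,[P])[0],z); print(nm,q.round(1),loc(q))
def rect(a,b,z): return [(a,b,z),(a,-b,z),(-a,-b,z),(-a,b,z)]
# order of corners: image display; long x-axis ~ along picture right
tp=lambda P:px(360,170,6,P); tp2=lambda P:px(105,182,6,P,396)
sc=lambda P:px(110,235,6,P); sc2=lambda P:px(354,150,6,P,396)
# long: +x local to image-left (world +y)
o=[("top",rect(50,18,22),tp([(187,35),(155,95),(342,172),(362,120)])[[0,1,2,3]]),]
L=[(50,-18,22),(50,18,22),(-50,18,22),(-50,-18,22)]
o=[("top",L,tp([(187,35),(155,95),(342,172),(362,120)]))]
o2=[("scene",L,sc([(300,490),(300,402),(42,405),(28,488)]))]
for oo in(o,o2,o+o2):
  x,r=fit(oo,[550,-330,1.3]);print("long",x.round(3),r.tolist())
Q=[(30,30,22),(30,-30,22),(-30,-30,22),(-30,30,22)]
o=[("top",Q,tp([(45,277),(165,290),(155,402),(32,392)]))]
o2=[("scene",Q,sc([(374,200),(230,222),(210,113),(345,80)]))]
for oo in(o,o2,o+o2):
  x,r=fit(oo,[450,-270,0]);print("sq",x.round(3),r.tolist())
for nm,a,s in(("flower",(489,83),(742,171)),("round",(650,278),(491,107))):
  print(nm,back("top",tp2([a])[0],68).round(1),back("scene",sc2([s])[0],68).round(1))
E
```

```text
board [5.49923249e+02 1.04870620e+01 6.51730743e-02] [[-1.0, -0.2], [0.4, -0.2], [0.4, 0.4]]
chalkL [554.3 195.9  18. ] [ 16.4 184.8]
chalkR [ 579.6 -172.9   18. ] [  17.7 -184.9]
RtapeTop [685.7 -90.8  18. ] [ 128.9 -109.9]
Rtapebot [618.7 -94.3  18. ] [  61.8 -109.1]
LtapeTop [670.9 122.5  18. ] [128.  103.9]
Ltapebot [605.2 118.   18. ] [ 62.2 103.6]
armend [556.7 146.1  32. ] [ 15.5 134.9]
arm [628.5 150.8  32. ] [ 87.6 134.9]
knob [648.5 151.5  79. ] [107.5 134.3]
long [ 547.648 -425.485   26.243] [[-0.6, -0.5], [-0.0, 0.1], [-0.2, 1.4], [1.1, -0.6]]
long [ 550.017 -422.558  -11.465] [[-1.7, -0.9], [1.0, 0.1], [0.9, 0.4], [-0.5, 0.3]]
long [ 548.811 -423.843    1.105] [[-1.1, -0.9], [-0.6, -0.3], [-0.9, 1.1], [0.6, -0.9], [-2.3, -1.2], [0.3, -0.1], [0.2, 0.3], [-1.2, 0.2]]
sq [ 4.31826e+02 -3.39095e+02 -1.35000e-01] [[-0.2, -0.6], [0.1, -0.5], [0.0, 1.0], [0.1, 0.3]]
sq [ 4.33946e+02 -3.37997e+02 -1.63000e-01] [[-0.2, -2.2], [-0.5, 0.3], [-0.0, 0.4], [0.9, 0.2]]
sq [ 4.32699e+02 -3.38472e+02 -1.45000e-01] [[-0.3, -1.0], [-0.1, -0.6], [-0.3, 0.8], [-0.2, -0.2], [-0.4, -2.7], [-0.5, 0.2], [-0.5, 0.4], [0.3, -0.2]]
flower [528.3 404.   68. ] [527.6 405.6  68. ]
round [432.2 324.1  68. ] [431.  325.3  68. ]
```

step_arm:
  increments:
    - [0.094,0.02,-0.017,0,0,0,0.02]
    - [0.094,0.0375,-0.0323,0,0,0,0.036]
    - [0.094,0.0375,-0.0323,0,0,0,0.036]
    - [0.094,0.0375,-0.0323,0,0,0,0.036]
    - [0.094,0.0375,-0.0323,0,0,0,0.036]
    - [0.094,0.0375,-0.0323,0,0,0,0.036]
    - [0.07,0.0375,-0.0323,0,0,0,0.036]
    - [0.07,0.0375,-0.0323,0,0,0,0.036]
    - [0.07,0.0375,-0.0323,0,0,0,0.036]
    - [0.07,0.0375,-0.0323,0,0,0,0.036]
    - [0.07,0.0375,-0.0323,0,0,0,0.036]
    - [0.07,0.0375,-0.0323,0,0,0,0.036]
    - [0.07,0.018,-0.0155,-0.024,0,0,0.038]
    - [0.07,0,0,0,0,0,0]
    - [0.07,0,0,0,0,0,0]
  squeeze: 15

```text
time_s: 1.98
eef_pos: [647.5, 152.8, 380.8]
tcp_rot: [-0.001, -0.051, 0.999, 0.0]
force: [0.5, 0.1, -0.6]
width: 0.743
grip_force: 0.0
```

step_arm:
  increments:
    - [0.07,0,-0.001,-0.03,0,0,-0.035]
    - [0.07,0,0,-0.04,0,0,0]
    - [0.07,0,0,-0.035,0,0,0]
    - [0.07,0,0,-0.017,0,0,0]
    - [0.07,0,0,0,0,0,0]
    - [0.02,0,0,0,0,0,0]
    - [0.0,0,0,0,0,0,0]
    - [0.0,0,0,0,0,0,0]
    - [0.0,0,0,0,0,0,0]

```text
time_s: 3.1
eef_pos: [648.2, 151.1, 259.2]
tcp_rot: [0.0, -0.034, 0.999, 0.0]
force: [-0.2, 0.4, -0.4]
width: 0.358
grip_force: 0.0
```

step_arm:
  increments:
    - [0.0,0,0,0,0,0,0]
    - [0.0,0,0,0,0,0,0]
    - [0.0,0,0,0,0,0,0]

```text
time_s: 3.48
eef_pos: [648.1, 151.8, 258.9]
tcp_rot: [0.0, -0.034, 0.999, 0.001]
force: [0.0, 3.8, 2.4]
width: 0.254
grip_force: 15.0
```

step_arm:
  increments:
    - [0.0,0.0006,-0.009,0,0,0,0]
    - [0.0,0.0012,-0.018,0,0,0,0]
    - [0.0,0.0017,-0.025,0,0,0,0]
    - [0.0,0.0017,-0.025,0,0,0,0]
    - [0.0,0.0017,-0.025,0,0,0,0]
    - [0.0,0.0017,-0.025,0,0,0,0]
    - [0.0,0.0017,-0.025,0,0,0,0]
    - [0.0,0.0017,-0.025,0,0,0,0]
    - [0.0,0.0017,-0.025,0,0,0,0]
    - [0.0,0.0012,-0.018,0,0,0,0]
    - [0.0,0.0008,-0.012,0,0,0,0]
    - [0.0,0.0006,-0.0085,0,0,0,0]
    - [0.0,0.0003,-0.003,0,0,0,0]
    - [0.0,0,0,0,0,0,0]
    - [0.0,0,0,0,0,0,0]

```text
time_s: 5.35
eef_pos: [664.3, -92.7, 258.9]
tcp_rot: [-0.001, -0.034, 0.999, -0.001]
force: [-3.0, 2.7, 4.9]
width: 0.25
grip_force: 15.0
```

```bash
python3 - <<'E'
from h import *
from workcell import imaging
for n in("scene","top"): cv2.imwrite(f"pics/raw_{n}1.png",imaging.snapshot(n)[:,:,::-1])
a=cr("pics/raw_top1.png",256,136,321,236,5.9);b=cr("pics/raw_scene1.png",245,210,310,310,5.9)
cv2.imwrite("pics/d1.png",np.hstack([a,b]))
E
```

```text
(no output)
```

View pics/d1.png

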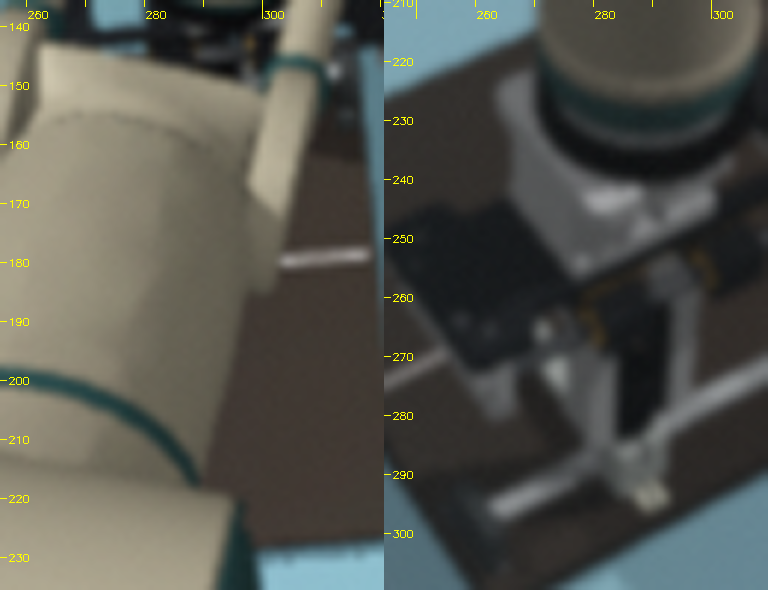

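The arm hides the top view. The scene view shows the clamp over the tape end at (290,294). I'll release, go to the square block and check from there.

step_arm:
  increments:
    - [0.06,0,0,0,0,0,0]
    - [0.06,0,0,0,0,0,0]
    - [0.06,0,0,0,0,0,0]
    - [0.06,0,0,0.02,0,0,0]
    - [0.06,0,0,0.04,0,0,0]
    - [0.06,0,0,0.04,0,0,0]
    - [0.06,-0.012,-0.013,0.02,0,0,-0.03]
    - [0.06,-0.03,-0.032,0,0,0,-0.03]
    - [0.06,-0.03,-0.032,0,0,0,-0.03]
    - [0.06,-0.03,-0.032,0,0,0,-0.03]
    - [0.06,-0.03,-0.032,0,0,0,-0.03]
    - [0.06,-0.03,-0.032,0,0,0,-0.03]
    - [0.06,-0.03,-0.032,0,0,0,-0.032]
    - [0.06,-0.03,-0.032,0,0,0,0]
    - [0.06,-0.01,-0.009,0,0,0,0]
    - [0.06,0,0,0,0,0,0]

```text
time_s: 7.45
eef_pos: [431.9, -338.6, 378.3]
tcp_rot: [-0.0, 0.073, 0.997, 0.001]
force: [-0.2, 0.6, 0.7]
width: 0.637
grip_force: 0.0
```

```bash
python3 - <<'E'
from h import *
from workcell import imaging
for n in("scene","top"): cv2.imwrite(f"pics/raw_{n}2.png",imaging.snapshot(n)[:,:,::-1])
a=cr("pics/raw_top2.png",256,130,321,230,5.9);b=cr("pics/raw_scene2.png",245,215,310,315,5.9)
cv2.imwrite("pics/d2.png",np.hstack([a,b]))
E
```

```text
(no output)
```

View pics/d2.png

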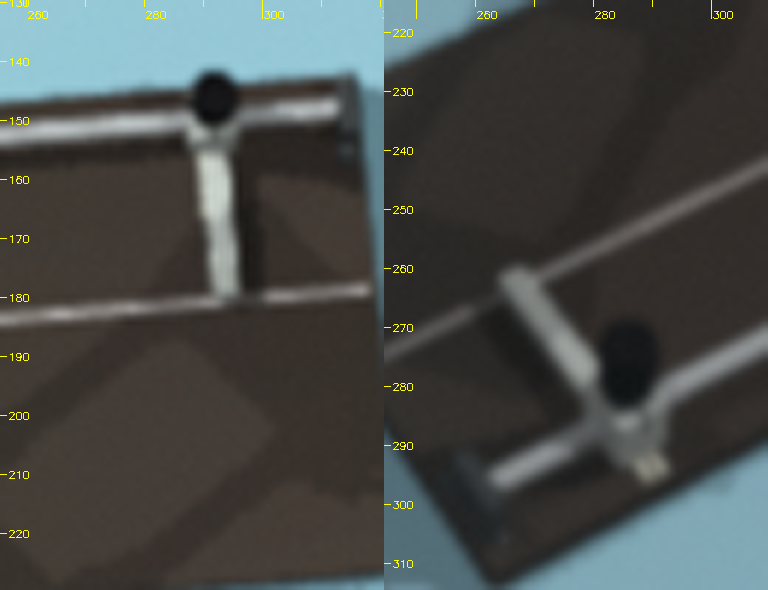

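```bash
python3 - <<'E'
from fit import *
p=[551.7,10.5,.067]
def loc(q): d=q-[*p[:2],0]; c,s=np.cos(p[2]),np.sin(p[2]); return np.round([c*d[0]+s*d[1],-s*d[0]+c*d[1]],1)
for P in[(227,293),(211,160)]: print("top arm",loc(back("top",px(256,130,5.9,[P])[0],32)))
print("top knob",loc(back("top",px(256,130,5.9,[(214,98)])[0],79)))
s=lambda P,z:loc(back("scene",px(245,215,5.9,[P],384)[0],z))
print("sc armend",s((517,275),32),"arm",s((582,365),32),"tape far end",s((654,472),18))
# tapes in first pictures
for P,z in[((563,50),18),((572,166),18),((183,82),18),((191,196),18)]: print("tape",loc(back("top",px(186,136,5.4,[P])[0],z)))
# right tape in first scene, full corners by eye in scene0.png 800x600 picture
for P in[(394,393),(418,423),(494,345),(516,370)]: print("scene tape ends",loc(back("scene",np.array(P)*.7-.15,18)))
E
```

```text
top arm [  16.3 -112.5]
top arm [  85.8 -110.6]
top knob [ 104.5 -112.6]
sc armend [  16.4 -109.2] arm [  70.5 -110.4] tape far end [ 122.4 -108.2]
tape [ 126.9 -110. ]
tape [  59.8 -109.1]
tape [126.4 103.8]
tape [ 60.6 103.6]
scene tape ends [  55.5 -107.9]
scene tape ends [ 128.6 -106. ]
scene tape ends [ 62.  110.3]
scene tape ends [129.5 107.3]
```

Both views put the stop within about 2 mm of the right-hand line: knob at (292,147) and arm end at (294,179) in the top picture, with the tape end under the clamp in the scene picture. I'm happy with that and will pick up the square block.

step_arm:
  increments:
    - [0.06,0.0005,0,-0.03,0,0,0]
    - [0.06,0,0,-0.04,0,0,0]
    - [0.06,0,0,-0.04,0,0,0]
    - [0.06,0,0,-0.028,0,0,0]
    - [0.06,0,0,-0.01,0,0,0]
    - [0.06,0,0,0,0,0,0]
    - [0.0,0,0,0,0,0,0]
    - [0.0,0,0,0,0,0,0]
    - [0.0,0,0,0,0,0,0]
    - [0.0,0,0,0,0,0,0]
    - [0.0,0,0,0,0,0,0]
    - [0.0,0,0,0,0,0,0]
  squeeze: 25

```text
time_s: 9.05
eef_pos: [433.2, -338.4, 230.9]
tcp_rot: [0.0, 0.072, 0.997, -0.0]
force: [-0.4, -0.2, 3.4]
width: 0.21
grip_force: 25.0
```

step_arm:
  increments:
    - [0.0,0,0,0.02,0,0,0]
    - [0.0,0,0,0.04,0,0,0]
    - [0.0,0,0,0.04,0,0,0]
    - [0.0,0.0069,0.0142,0,0,0,0.031]
    - [0.0,0.0172,0.0355,0,0,0,0.03]
    - [0.0,0.0172,0.0355,0,0,0,0.03]
    - [0.0,0.0172,0.0355,0,0,0,0.03]
    - [0.0,0.0172,0.0355,0,0,0,0.03]
    - [0.0,0.0172,0.0355,0,0,0,0.03]
    - [0.0,0.0172,0.0355,0,0,0,0.03]
    - [0.0,0.0172,0.0355,0,0,0,0]
    - [0.0,0.0105,0.0213,0,0,0,0]
    - [0.0,0,0,-0.02,0,0,0]
    - [0.0,0,0,-0.03,0,0,0]
    - [0.0,0,0,-0.015,0,0,0]
    - [0.0,0,0,0,0,0,0]

```text
time_s: 11.05
eef_pos: [570.3, -53.9, 263.8]
tcp_rot: [-0.002, -0.034, 0.999, 0.001]
force: [0.2, -0.6, -0.4]
width: 0.213
grip_force: 25.0
```

step_arm:
  increments:
    - [0.0,0.0007,-0.0004,-0.008,0,0,0]
    - [0.0,0,0,-0.004,0,0,0]
    - [0.0,0,0,-0.0025,0,0,0]
    - [0.0,0,0,0,0,0,0]

```text
time_s: 11.55
eef_pos: [571.7, -54.8, 251.3]
tcp_rot: [0.0, -0.034, 0.999, 0.0]
force: [-0.7, -0.8, -1.7]
width: 0.213
grip_force: 25.0
```

step_arm:
  increments:
    - [0.0,0,0,-0.0015,0,0,0]
    - [0.0,0,0,0,0,0,0]
    - [0.05,0,0,0,0,0,0]
    - [0.05,0,0,0,0,0,0]
    - [0.05,0,0,0,0,0,0]
    - [0.05,0,0,0,0,0,0]
    - [0.05,0,0,0.02,0,0,0]
    - [0.05,0,0,0.04,0,0,0]
    - [0.05,0,0,0.05,0,0,0]
    - [0.06,0,0,0.02,0,0,0]

```text
time_s: 12.8
eef_pos: [572.2, -54.8, 383.0]
tcp_rot: [0.003, -0.034, 0.999, -0.001]
force: [0.6, 0.2, -0.9]
width: 0.607
grip_force: 0.0
```

step_arm:
  increments:
    - [0.06,-0.001,-0.015,0,0,0,-0.09]
    - [0.06,-0.002,-0.031,0,0,0,-0.17]
    - [0.06,-0.002,-0.031,0,0,0,-0.17]
    - [0.06,-0.002,-0.031,0,0,0,-0.17]
    - [0.06,-0.002,-0.031,0,0,0,-0.17]
    - [0.06,-0.002,-0.031,0,0,0,-0.17]
    - [0.06,-0.002,-0.031,0,0,0,-0.17]
    - [0.06,-0.002,-0.031,0,0,0,-0.17]
    - [0.06,-0.002,-0.031,0,0,0,-0.17]
    - [0.06,-0.002,-0.031,0,0,0,-0.17]
    - [0.06,-0.002,-0.031,0,0,0,-0.17]
    - [0.06,-0.002,-0.031,0,0,0,-0.17]
    - [0.06,0,-0.013,0,0,0,-0.144]
    - [0.06,0,0,0,0,0,0]

```text
time_s: 14.55
eef_pos: [548.4, -424.7, 379.2]
tcp_rot: [-0.0, 0.851, 0.525, -0.0]
force: [-0.2, 0.6, -0.3]
width: 0.637
grip_force: 0.0
```

```bash
python3 - <<'E'
from h import *
from workcell import imaging,robot
s=robot.get_state();print(s["time_s"],s["eef_pos"],s["tcp_rot"],s["qpos"])
for n in("scene","top"): cv2.imwrite(f"pics/raw_{n}3.png",imaging.snapshot(n)[:,:,::-1])
a=cr("pics/raw_top3.png",246,130,312,230,5.9);b=cr("pics/raw_scene3.png",245,200,310,300,5.9)
cv2.imwrite("pics/d3.png",np.hstack([a,b]))
E
```

```text
14.55 [ 548.44962306 -424.6713981   379.16837388] [-2.32570064e-04  8.51192119e-01  5.24854186e-01 -7.57696723e-05] [-7.59091771e-01  4.69007172e-01  1.26544217e+00 -2.76447353e-05
  1.40763175e+00 -2.93378581e-01]
```

View pics/d3.png

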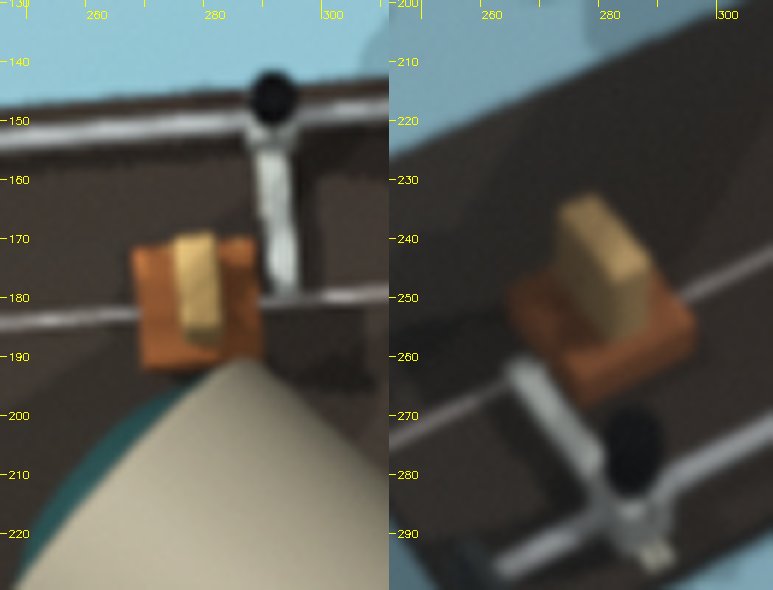

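The square block is down: it stands on the chalk line at about raw (279,180) in the top picture, squarely left of the arm with a visible gap. I'll pick up the long block.

step_arm:
  increments:
    - [0.06,0.0004,0.0009,-0.03,0,0,0]
    - [0.06,0,0,-0.04,0,0,0]
    - [0.06,0,0,-0.04,0,0,0]
    - [0.06,0,0,-0.028,0,0,0]
    - [0.06,0,0,-0.0105,0,0,0]
    - [0.06,0,0,0,0,0,0]
    - [0.0,0,0,0,0,0,0]
    - [0.0,0,0,0,0,0,0]
    - [0.0,0,0,0,0,0,0]
    - [0.0,0,0,0,0,0,0]
    - [0.0,0,0,0,0,0,0]
    - [0.0,0,0,0,0,0,0]

```text
time_s: 16.15
eef_pos: [549.0, -422.8, 231.4]
tcp_rot: [0.0, 0.851, 0.525, -0.0]
force: [-0.6, -0.3, 1.7]
width: 0.212
grip_force: 25.0
```

```bash
python3 - <<'E'
from fit import *
p=[551.7,10.5,.067]
def loc(q): d=q-[*p[:2],0]; c,s=np.cos(p[2]),np.sin(p[2]); return np.round([c*d[0]+s*d[1],-s*d[0]+c*d[1]],1)
Q=[(30,30,40),(30,-30,40),(-30,-30,40),(-30,30,40)]
o=[("top",Q,px(246,130,5.9,[(133,250),(254,240),(262,349),(142,361)]))]
o2=[("scene",Q[:3]+Q[3:],px(245,200,5.9,[(695,318),(582,382),(508,302),(625,238)],389.4))]
for oo in(o,o2,o+o2):
    x,r=fit(oo,[570,-54,.07]);print(x.round(3),loc(np.r_[x[:2],0]),r.tolist())
print("arm",loc(back("top",px(246,130,5.9,[(286,290)])[0],32)),loc(back("scene",px(245,200,5.9,[(522,367)],389.4)[0],32)))
E
```

```text
[ 5.70946e+02 -5.60970e+01  6.40000e-02] [ 14.7 -67.7] [[0.0, -0.6], [-0.3, -0.5], [0.1, 0.8], [0.1, 0.4]]
[ 5.70467e+02 -5.57780e+01  9.80000e-02] [ 14.3 -67.4] [[0.7, 1.0], [0.3, 0.7], [-0.2, -1.5], [-0.8, -0.6]]
[ 5.70815e+02 -5.59360e+01  7.90000e-02] [ 14.6 -67.6] [[-0.1, -0.4], [-0.5, -0.6], [0.2, 0.7], [0.2, 0.5], [0.6, 1.3], [-0.0, 0.7], [-0.2, -1.7], [-0.5, -0.4]]
arm [  17.9 -112.6] [  17.9 -110.3]
```

step_arm:
  increments:
    - [0.0,0,0,0.02,0,0,0]
    - [0.0,0,0,0.04,0,0,0]
    - [0.0,0,0,0.04,0,0,0]
    - [0.0,0,0.019,0.03,0,0,-0.038]
    - [0.0,0.0008,0.04,0,0,0,-0.08]
    - [0.0,0.0008,0.04,0,0,0,-0.08]
    - [0.0,0.0008,0.04,0,0,0,-0.08]
    - [0.0,0.0008,0.04,0,0,0,-0.08]
    - [0.0,0.0008,0.04,0,0,0,-0.08]
    - [0.0,0.0008,0.04,0,0,0,-0.08]
    - [0.0,0.0008,0.04,0,0,0,-0.08]
    - [0.0,0.0008,0.04,0,0,0,-0.08]
    - [0.0,0.0008,0.04,0,0,0,-0.08]
    - [0.0,0.0008,0.04,0,0,0,-0.08]
    - [0.0,0.0008,0.04,0,0,0,-0.08]
    - [0.0,0.0008,0.04,0,0,0,-0.08]
    - [0.0,0.001,0.04,0,0,0,-0.04]
    - [0.0,0,0,0,0,0,0]

```text
time_s: 18.4
eef_pos: [559.4, 118.5, 360.8]
tcp_rot: [-0.0, 0.999, 0.035, -0.0]
force: [-0.1, -0.3, -0.7]
width: 0.214
grip_force: 25.0
```

step_arm:
  increments:
    - [0.0,0,-0.001,-0.03,0,0,0]
    - [0.0,0,0,-0.035,0,0,0]
    - [0.0,0,0,-0.025,0,0,0]
    - [0.0,0,0,-0.012,0,0,0]
    - [0.0,0,0,0,0,0,0]
    - [0.0,0,0,-0.005,0,0,0]
    - [0.0,0,0,-0.003,0,0,0]
    - [0.0,0,0,0,0,0,0]

```text
time_s: 19.4
eef_pos: [559.7, 115.2, 251.4]
tcp_rot: [0.0, 0.999, 0.033, 0.0]
force: [0.4, 0.0, -1.0]
width: 0.213
grip_force: 25.0
```

step_arm:
  increments:
    - [0.0,0,0.001,-0.002,0,0,0]
    - [0.0,0,0,0,0,0,0]
    - [0.05,0,0,0,0,0,0]
    - [0.05,0,0,0,0,0,0]
    - [0.05,0,0,0,0,0,0]
    - [0.05,0,0,0,0,0,0]
    - [0.05,0,0,0.02,0,0,0]
    - [0.05,0,0,0.04,0,0,0]
    - [0.05,0,0,0.05,0,0,0]
    - [0.06,-0.008,0.0137,0.02,0,0,0]
    - [0.06,-0.02,0.0325,0,0,0,0]
    - [0.06,-0.02,0.0325,0,0,0,0]
    - [0.06,-0.02,0.0325,0,0,0,0]
    - [0.06,-0.02,0.0325,0,0,0,0]
    - [0.06,-0.02,0.0325,0,0,0,0]
    - [0.06,-0.02,0.0325,0,0,0,0]
    - [0.06,0,0,0,0,0,0]

```text
time_s: 21.52
eef_pos: [430.4, 326.4, 379.2]
tcp_rot: [-0.0, 0.999, 0.035, -0.0]
force: [1.1, -0.4, -0.1]
width: 0.638
grip_force: 0.0
```

```bash
python3 - <<'E'
from h import *
from workcell import imaging,robot
s=robot.get_state();print(s["time_s"],s["eef_pos"],s["tcp_rot"],s["qpos"][[0,5]])
for n in("scene","top"): cv2.imwrite(f"pics/raw_{n}4.png",imaging.snapshot(n)[:,:,::-1])
a=cr("pics/raw_top4.png",190,135,324,235,5.9)
cv2.imwrite("pics/d4.png",a)
E
```

```text
21.525 [430.39002908 326.42609817 379.22723842] [-1.63271820e-04  9.99381364e-01  3.51686924e-02 -1.61971457e-04] [0.51989266 2.02020603]
```

View pics/d4.png

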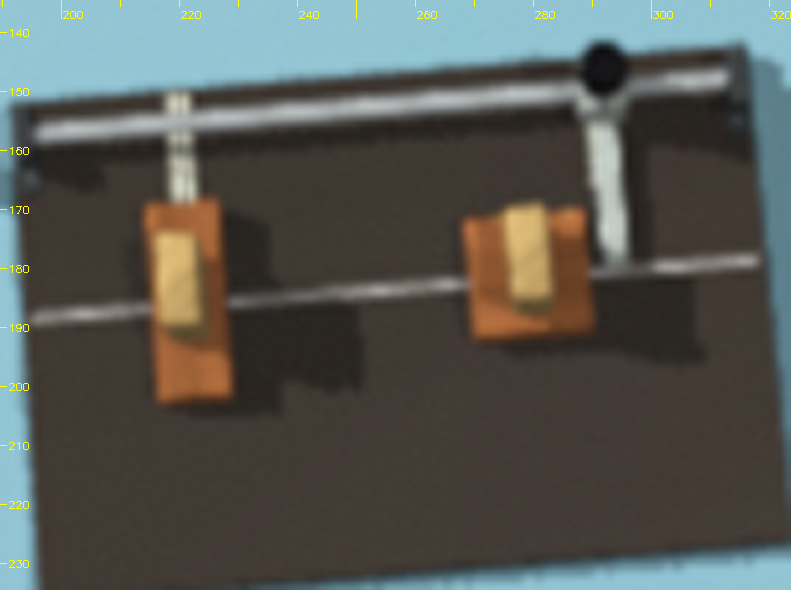

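The long block is down at about raw (222,185), in line with the left-hand tape and true to it. The square block and stop are undisturbed. I'll pick up the round block and measure the long one meanwhile.

step_arm:
  increments:
    - [0.06,0.0012,-0.0015,-0.03,0,0,0]
    - [0.06,0,0,-0.04,0,0,0]
    - [0.06,0,0,-0.04,0,0,0]
    - [0.06,0,0,-0.028,0,0,0]
    - [0.06,0,0,-0.0105,0,0,0]
    - [0.06,0,0,0,0,0,0]
    - [0.0,0,0,0,0,0,0]
    - [0.0,0,0,0,0,0,0]
    - [0.0,0,0,0,0,0,0]
    - [0.0,0,0,0,0,0,0]
    - [0.0,0,0,0,0,0,0]
    - [0.0,0,0,0,0,0,0]

```text
time_s: 23.12
eef_pos: [433.0, 323.7, 231.2]
tcp_rot: [-0.0, 0.999, 0.033, 0.0]
force: [-0.3, 2.2, 3.4]
width: 0.249
grip_force: 25.0
```

```bash
python3 - <<'E'
from fit import *
p=[551.7,10.5,.067]
def loc(q): d=q-[*p[:2],0]; c,s=np.cos(p[2]),np.sin(p[2]); return np.round([c*d[0]+s*d[1],-s*d[0]+c*d[1]],1)
Q=[(50,18,40),(50,-18,40),(-50,-18,40),(-50,18,40)]
x,r=fit([("top",Q,px(190,135,5.9,[(144,204),(219,199),(233,388),(157,395)]))],[560,115,.07]);print(x,loc(np.r_[x[:2],0]),r.tolist())
for P in[(178,93),(184,198)]: print(loc(back("top",px(190,135,5.9,[P])[0],18)))
E
```

```text
[5.60826680e+02 1.14060005e+02 6.98647205e-02] [ 16.  102.7] [[0.3, -0.3], [-0.3, -0.5], [-0.3, 0.5], [0.3, 0.3]]
[127.7 102.8]
[ 72.2 103.4]
```

step_arm:
  increments:
    - [0.0,0,0,0.02,0,0,0]
    - [0.0,0,0,0.04,0,0,0]
    - [0.0,0,0,0.04,0,0,0]
    - [0.0,0.007,-0.0152,0.03,0,0,0]
    - [0.0,0.015,-0.033,0,0,0,0]
    - [0.0,0.015,-0.033,0,0,0,0]
    - [0.0,0.015,-0.033,0,0,0,0]
    - [0.0,0.015,-0.033,0,0,0,0]
    - [0.0,0.015,-0.033,0,0,0,0]
    - [0.0,0.015,-0.033,0,0,0,0]
    - [0.0,0.015,-0.033,0,0,0,0]
    - [0.0,0.015,-0.033,0,0,0,0]
    - [0.0,0.0052,-0.011,0,0,0,0]
    - [0.0,0,0,0,0,0,0]
    - [0.0,0,0,-0.03,0,0,0]
    - [0.0,0,0,-0.035,0,0,0]
    - [0.0,0,0,-0.025,0,0,0]
    - [0.0,0,0,-0.01,0,0,0]
    - [0.0,0,0,0,0,0,0]

```text
time_s: 25.5
eef_pos: [564.8, 34.0, 260.5]
tcp_rot: [-0.0, 0.999, 0.034, -0.001]
force: [-0.1, -0.8, -0.6]
width: 0.255
grip_force: 25.0
```

step_arm:
  increments:
    - [0.0,0.0003,-0.0003,-0.006,0,0,0]
    - [0.0,0,0,-0.003,0,0,0]
    - [0.0,0,0,-0.002,0,0,0]
    - [0.0,0,0,0,0,0,0]
    - [0.05,0,0,0,0,0,0]
    - [0.05,0,0,0,0,0,0]
    - [0.05,0,0,0,0,0,0]
    - [0.05,0,0,0,0,0,0]
    - [0.05,0,0,0.02,0,0,0]
    - [0.05,0,0,0.04,0,0,0]
    - [0.05,0,0,0.05,0,0,0]
    - [0.06,0,0,0.02,0,0,0]

```text
time_s: 27.0
eef_pos: [565.9, 32.9, 383.0]
tcp_rot: [0.0, 0.999, 0.033, 0.003]
force: [0.0, -0.2, -0.0]
width: 0.606
grip_force: 0.0
```

step_arm:
  increments:
    - [0.06,-0.002,0.02,0,0,0,0]
    - [0.06,-0.004,0.04,0,0,0,0]
    - [0.06,-0.004,0.04,0,0,0,0]
    - [0.06,-0.004,0.04,0,0,0,0]
    - [0.06,-0.004,0.04,0,0,0,0]
    - [0.06,-0.004,0.04,0,0,0,0]
    - [0.06,-0.004,0.04,0,0,0,0]
    - [0.06,-0.004,0.04,0,0,0,0]
    - [0.06,-0.004,0.04,0,0,0,0]
    - [0.06,-0.003,0.0312,0,0,0,0]
    - [0.06,0,0,0,0,0,0]
    - [0.06,0,0,0,0,0,0]

```text
time_s: 28.5
eef_pos: [527.7, 404.1, 378.2]
tcp_rot: [0.001, 0.999, 0.034, -0.001]
force: [0.2, -0.7, 0.2]
width: 0.636
grip_force: 0.0
```

```bash
python3 - <<'E'
from h import *
from workcell import imaging
for n in("scene","top"): cv2.imwrite(f"pics/raw_{n}5.png",imaging.snapshot(n)[:,:,::-1])
cv2.imwrite("pics/d5.png",cr("pics/raw_top5.png",190,135,324,235,5.9))
E
```

```text
(no output)
```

View pics/d5.png

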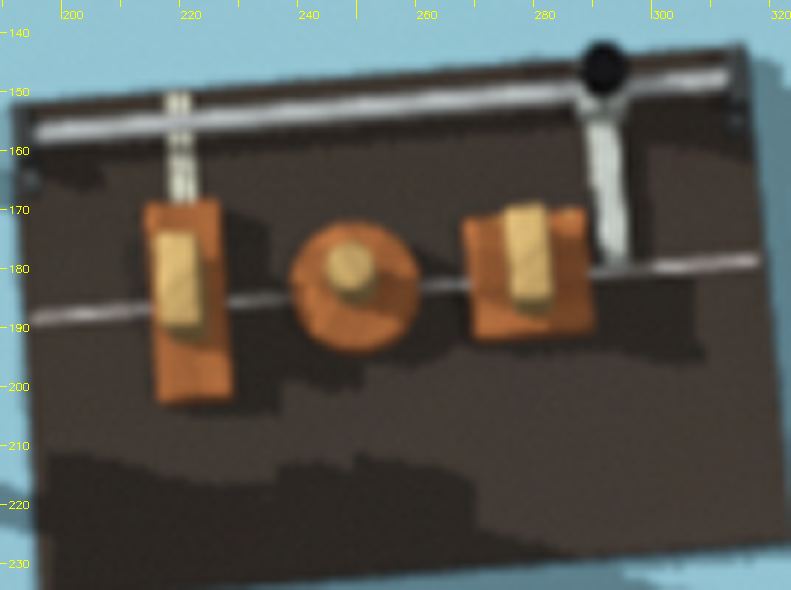

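The round block stands on the chalk line at about raw (250,182), midway and clear of both neighbours. The flower block is next.

step_arm:
  increments:
    - [0.06,0.0003,0.0005,-0.03,0,0,0]
    - [0.06,0,0,-0.04,0,0,0]
    - [0.06,0,0,-0.04,0,0,0]
    - [0.06,0,0,-0.028,0,0,0]
    - [0.06,0,0,-0.0105,0,0,0]
    - [0.06,0,0,0,0,0,0]
    - [0.0,0,0,0,0,0,0]
    - [0.0,0,0,0,0,0,0]
    - [0.0,0,0,0,0,0,0]
    - [0.0,0,0,0,0,0,0]
    - [0.0,0,0,0,0,0,0]
    - [0.0,0,0,0,0,0,0]

```text
time_s: 30.1
eef_pos: [528.8, 404.8, 231.7]
tcp_rot: [-0.0, 0.999, 0.033, 0.0]
force: [-0.8, 0.9, 2.9]
width: 0.248
grip_force: 25.0
```

```bash
python3 - <<'E'
from fit import *
p=[551.7,10.5,.067]
def loc(q): d=q-[*p[:2],0]; c,s=np.cos(p[2]),np.sin(p[2]); return np.round([c*d[0]+s*d[1],-s*d[0]+c*d[1]],1)
q=back("top",px(190,135,5.9,[(350,266)])[0],86); print(q,loc(q))
E
```

```text
[564.22405825  30.6920131   86.        ] [13.8 19.3]
```

step_arm:
  increments:
    - [0.0,0,0,0.02,0,0,0]
    - [0.0,0,0,0.04,0,0,0]
    - [0.0,0,0,0.04,0,0,0]
    - [0.0,-0.002,-0.02,0.03,0,0,0]
    - [0.0,-0.004,-0.04,0,0,0,0]
    - [0.0,-0.004,-0.04,0,0,0,0]
    - [0.0,-0.004,-0.04,0,0,0,0]
    - [0.0,-0.004,-0.04,0,0,0,0]
    - [0.0,-0.004,-0.04,0,0,0,0]
    - [0.0,-0.004,-0.04,0,0,0,0]
    - [0.0,-0.004,-0.04,0,0,0,0]
    - [0.0,-0.004,-0.04,0,0,0,0]
    - [0.0,-0.0044,-0.0369,0,0,0,0]
    - [0.0,0,0,0,0,0,0]
    - [0.0,0,0,-0.03,0,0,0]
    - [0.0,0,0,-0.035,0,0,0]
    - [0.0,0,0,-0.025,0,0,0]
    - [0.0,0,0,-0.01,0,0,0]
    - [0.0,0,0,0,0,0,0]

```text
time_s: 32.48
eef_pos: [490.3, 28.2, 260.8]
tcp_rot: [-0.0, 0.999, 0.034, -0.001]
force: [0.3, 0.5, -1.0]
width: 0.249
grip_force: 25.0
```

step_arm:
  increments:
    - [0.0,0,0,-0.006,0,0,0]
    - [0.0,0,0,-0.003,0,0,0]
    - [0.0,0,0,-0.002,0,0,0]
    - [0.0,0,0,0,0,0,0]
    - [0.05,0,0,0,0,0,0]
    - [0.05,0,0,0,0,0,0]
    - [0.05,0,0,0,0,0,0]
    - [0.05,0,0,0,0,0,0]
    - [0.05,0,0,0.02,0,0,0]
    - [0.05,0,0,0.04,0,0,0]
    - [0.05,0,0,0.05,0,0,0]
    - [0.06,0,0,0.02,0,0,0]

```text
time_s: 33.98
eef_pos: [490.8, 27.7, 383.2]
tcp_rot: [0.0, 0.999, 0.033, 0.003]
force: [-0.0, 1.3, 0.0]
width: 0.607
grip_force: 0.0
```

step_arm:
  increments:
    - [0.06,-0.005,0.02,0,0,0,0]
    - [0.06,-0.01,0.04,0,0,0,0]
    - [0.06,-0.01,0.04,0,0,0,0]
    - [0.06,-0.01,0.04,0,0,0,0]
    - [0.06,-0.01,0.04,0,0,0,0]
    - [0.06,-0.01,0.04,0,0,0,0]
    - [0.06,-0.01,0.04,0,0,0,0]
    - [0.06,-0.01,0.04,0,0,0,0]
    - [0.06,-0.005,0.02,0,0,0,0]
    - [0.06,0,0,0,0,0,0]
    - [0.06,0,0,0,0,0,0]
    - [0.06,0,0,0,0,0,0]

```text
time_s: 35.48
eef_pos: [410.7, 346.6, 380.2]
tcp_rot: [0.0, 0.999, 0.033, 0.0]
force: [1.0, -0.3, 0.3]
width: 0.636
grip_force: 0.0
```

```bash
python3 - <<'E'
from h import *
from workcell import imaging
for n in("scene","top"): cv2.imwrite(f"pics/raw_{n}6.png",imaging.snapshot(n)[:,:,::-1])
cv2.imwrite("pics/d6.png",cr("pics/raw_top6.png",190,135,324,235,5.9))
cv2.imwrite("pics/d7.png",cr("pics/raw_scene6.png",110,150,430,350,2.5))
E
```

```text
(no output)
```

View pics/d6.png

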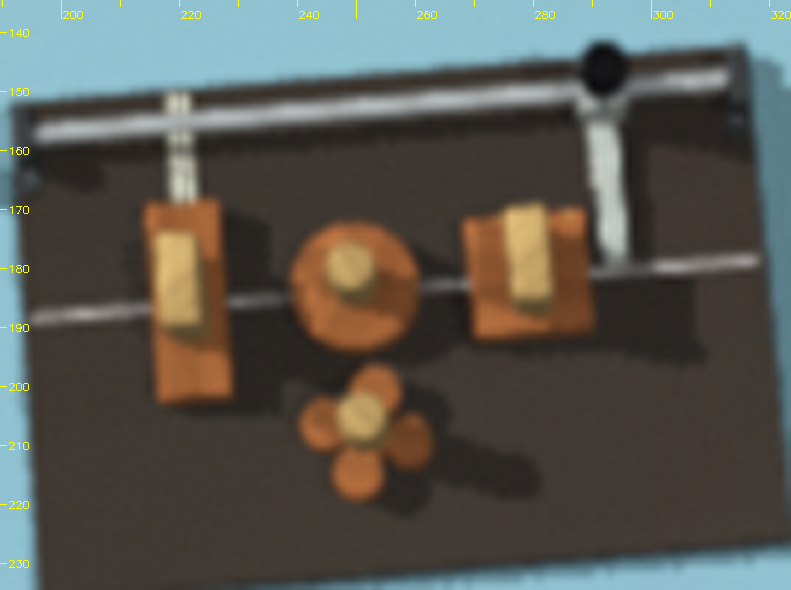

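View pics/d7.png

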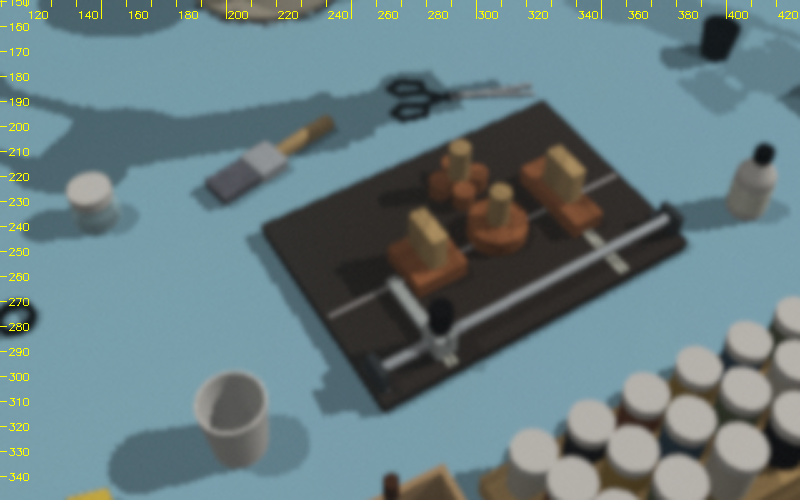

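The pictures show all four blocks upright on the board: long at raw top-view (222,185), round at (250,182), square at (279,180), and the flower in front of the round one at (251,206). The stop is still on its line, and the pot and bottle haven't moved. I'll hand the job in.

```bash
python3 -c "
from workcell import close_job
print(close_job())"
```

```text
the job is handed in; nothing more can be done
None
```

The job is handed in with no verdict returned: the final pictures show the stop within about 2 mm of the right-hand line, all four blocks laid out as asked, and the pot and bottle where they stood.

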